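Put the torch on charge in the ready bay

TASK

Put the loose torch on charge in the dock bay whose lamp is green: lay it in the cradle with its narrow tail end pushed right up against the contact block and its head towards the front, and let go of it. Then press that bay's blue button fully down and release it. Do not press the other bays' buttons, and leave the torch that is already charging and the things around undisturbed.

Things in the scene. Friction and masses are not known exactly. Their poses are not given: they have to be found in the camera images.
- torch_mid (a point): The torch to be charged: a small black torch lying on the bench to the robot's right, 105 mm long; the head end is 28 mm across, the plain handle tapers to 21 mm at the tail. This point is on its axis at mid-length (about 12 mm above the bench while it lies there). Its y axis runs along the torch from head to tail. Grip it at mid-length across about 24 mm.
- torch_tail (a point): Centre of the torch's narrow tail end, 52 mm from the middle.
- torch_head (a point): Centre of the torch's wide head end (28 mm across), 52 mm from the middle on the other side.
- dock: Charging dock: black base plate 200 mm deep (its x), 310 mm wide (its y), 12 mm thick, origin under its centre; its x points to the back, away from the robot. Three equal bays side by side, 100 mm apart in y. Each bay, front to back: blue push button, grey open cradle, black contact block with a lamp on its top. Which bay's lamp is green differs each time.
- green_lamp (a point): Foot of the green lamp, on top of its bay's contact block, on the bay's axis, 60 mm above the bench; x to the back, y left, z up. In this frame: the upright contact face for the torch's tail is at x = -10 mm; a docked torch has its middle at x = -62, y = 0, z = -22 mm; the bay's button is at x = -162, y = 0 mm.
- green_bay: Cradle of the green-lamp bay; origin on the base plate (12 mm above the bench), axes as the dock's. Front saddle 22 mm long about x = -17 mm, floor z = 12 mm; rear one 22 mm long about x = 62, floor z = 15; side walls flare outward, tops at z = 30. Between them 57 mm is free for the fingers, base there z = 4. Contact face at x = 78. The red bays are alike.
- red_lamp_1 (a point): Foot of a red lamp, axes and bay measures as for the green lamp; that bay is in use: the other torch lies in it.
- red_lamp_2 (a point): Foot of the other red lamp, same measures; that bay is faulty and empty.
- parked_torch_mid (a point): Middle of the second, identical torch, which is already charging in a red-lamp bay. Leave it alone.
- button_1_top (a point): Centre of the top of the blue button of the left bay (seen from the robot), 28 mm across; pressed straight down.
- button_1 (a joint): Travel of the left bay's button: 0 up, 0.006 m fully down; spring-loaded, 5 N at the bottom.
- button_2_top (a point): Centre of the top of the blue button of the middle bay (seen from the robot), 28 mm across; pressed straight down.
- button_2 (a joint): Travel of the middle bay's button: 0 up, 0.006 m fully down; spring-loaded, 5 N at the bottom.
- button_3_top (a point): Centre of the top of the blue button of the right bay (seen from the robot), 28 mm across; pressed straight down.
- button_3 (a joint): Travel of the right bay's button: 0 up, 0.006 m fully down; spring-loaded, 5 N at the bottom.
- torch: The same torch to be charged; origin under its middle, 14 mm below point torch_mid.
- marker: Bystander: blue marker pen, 13 mm thick, 130 mm long, lying; origin at the middle of its underside. Not to be disturbed.
- valve_spring: Bystander: dark steel valve spring, 27 mm across, 43 mm tall, standing; origin at the middle of its underside. Not to be disturbed.
- aerosol: Bystander: green aerosol can with a red cap, 65 mm across, 190 mm tall, standing; origin at the middle of its underside. Not to be disturbed.
- spanner: Bystander: small steel spanner, 146 mm long, 6 mm thick, lying; origin at the middle of its underside. Not to be disturbed.
There are look-alikes about, which are no part of the job. Leave any brown, orange or purple look-alike of the torch alone.

How it is judged:
On the way, in this order (a step that is already met when the one before it is completed fails the run):
1. the torch lies in the green-lamp bay, tail against the contact block, and is released (y of torch_tail in the frame of green_lamp between -0.008 and 0.008 m and z of each of torch_tail, torch_head in the frame of green_lamp below -0.012 m and x of torch_tail in the frame of green_lamp above -0.0165 m and y of torch_head in the frame of green_lamp between -0.01 and 0.01 m and x of torch_head in the frame of green_lamp below -0.1 m and contact force between torch and the fingers below 0.1 N), for 0.2 s.
2. that bay's button is pressed fully down with the torch in place (y of torch_tail in the frame of green_lamp between -0.008 and 0.008 m and z of each of torch_tail, torch_head in the frame of green_lamp below -0.012 m and x of torch_tail in the frame of green_lamp above -0.0165 m and y of torch_head in the frame of green_lamp between -0.01 and 0.01 m and x of torch_head in the frame of green_lamp below -0.1 m and ((value of joint button_1 above 0.005 m and y of button_1_top in the frame of green_lamp between -0.05 and 0.05 m) or (value of joint button_2 above 0.005 m and y of button_2_top in the frame of green_lamp between -0.05 and 0.05 m) or (value of joint button_3 above 0.005 m and y of button_3_top in the frame of green_lamp between -0.05 and 0.05 m))), for 0.03 s.
At the end, for the whole second after the job is handed in: The torch lies still and released in the cradle of the green-lamp bay, tail within 6.5 mm of the contact face and 8 mm of the bay's axis, head to the front within 10 mm of the axis, both ends down in the saddles; all buttons are up again (within 1.5 mm) (all of step 1 and linear speed of torch below 0.02 m/s and value of joint each of button_1, button_2, button_3 below 0.0015 m); the robot touches nothing.
It fails at once if the button of a red-lamp bay is pressed ((value of joint button_1 above 0.003 m and not (y of button_1_top in the frame of green_lamp between -0.05 and 0.05 m)) or (value of joint button_2 above 0.003 m and not (y of button_2_top in the frame of green_lamp between -0.05 and 0.05 m)) or (value of joint button_3 above 0.003 m and not (y of button_3_top in the frame of green_lamp between -0.05 and 0.05 m))).
It fails at once if the torch already charging is moved more than 10 mm (distance of parked_torch_mid from where it was at the start of the episode above 0.01 m).
It fails at once if a bystander is moved more than 20 mm (distance of any of marker, valve_spring, aerosol, spanner from where it was at the start of the episode above 0.02 m).
It also fails if it takes over 45 s, if anything falls off the work surface, if the arm or the gripper's body presses on something with over 40 N, if the wrist force passes 120 N, or if a joint passes its speed limit or range.

ROBOT

A 6-joint arm with a two-finger parallel gripper is mounted at the origin on a cart in front of the work surface, level with it; the furniture and walls round the work are solid. World frame = base frame: x ahead of the robot, y to its left, z up, the work surface at z = 0. Lengths are in m, angles in rad, forces in N, time in s.
With the tool pointing down it reaches from about 0.4 to 0.925 m from the base axis. Payload 3.4 kg.
Tool frame: the origin (TCP) lies on the centre line of the jaws, within the pads' length; the fingertips stand manip.tip_extent ahead of it and the grasp point (between the pads) lies 3 mm ahead of it (manip.tip_extent is the distance from the TCP to the fingertips, in m); z points along the fingers, y is the line along which they close (so a half turn about z gives the same grasp; the last joint's range is limited). The gripper opens to 85 mm and grips with 20 to 120 N. Pads are 22 mm wide; open, the fingers measure 114 mm over their backs; the gripper's body (76 mm by 85 mm) begins 54 mm behind the grasp point. The pads swing forward as they close: fully open they stand 13 mm farther back than shut.
Start: joints at [1.147, 0.307, 1.506, -0, 1.328, -0.073], TCP at [0.198, 0.54, 0.253] pointing down, gripper open.
Joint ranges: [-3.12, 3.12], [-1.05, 2.28], [0.14, 2.33], [-1.42, 4.57], [0.1, 2.73], [-2.68, 2.68]. Speed limits (rad/s): [2.57, 2.57, 3.14, 3.14, 3.14, 3.14].

INTERFACE

Orientations are given as a 3x3 rotation matrix whose columns are the frame's x, y, z axes.
In Python, from rig import manip gives the robot as it stands. The module is installed in compiled form; this text tells all that it offers.
- The arm moves only by the tool drive_tool, never from a script. Its argument "targets" is one flat list of numbers, 7 for each row, row after row: the shift along the tool's x, y, z in units of 0.15 m (1.0 is 0.15 m), then the turn, a rotation vector about the tool's x, y, z in units of 0.5 rad (1.0 is 0.5 rad), then the closure, from 0 (fully open) to 1 (shut). A call has 1 to 12 rows; each row is the pose to reach, as a shift and turn from the pose commanded when the call began, along the tool's axes at that moment; what a row does not reach only later rows make up. A row lasts 1/10 s, in which the tool goes at most 50 mm and 8.59 degrees, less where a joint would pass 70% of its speed; a pose out of reach is approached as far as the arm can. A call with a number of a shift or a turn outside -1 to 1 is refused whole. A call with a gripper value outside its range is refused whole. The fingers move at their own pace and stop on an object; the grip force is fixed at half the most. Time passes only in rows, so rows that repeat a pose let the fingers close. It gives the time, the measured TCP pose, the force, the opening and the grip force at its end, in the units of the state.
- manip.get_obs(): the state, without advancing time (a new reading comes with each control period).
- manip.grab_frame(name): name is "side" or "top"; returns (picture, depth): 420x560x3 uint8, red, green, blue; 420x560 float32, m along the optical axis (not along the pixel's ray), 0 where there is no reading.
- manip.camera_params(name): a dict with "vfov" (degrees; the focal length in pixels is half the picture's height over the tangent of half this angle, whatever the lens; pixels are square), "cx", "cy" (the principal point, pixels), "R" (3x3) and "t" (3): a world point X has camera coordinates R X + t. Camera axes: x right, y down, z forward; pixel columns grow to the right and rows downward; lengths in m; the calibration is good to about 2 mm. A picture is of the moment at which its call begins. camera_params takes no time and is no camera call.
- manip.close_job(): hands the job in; it is judged then, once.
Trained networks look in the newest picture that a camera, given by its name, has taken for a name from the list of things; names that differ only in an ending like _2 or _b are one class to them, and where a whole thing is asked for, a point or a joint stands for the part that bears it (a point fixed in the world has none). Each returns a list of dicts, best first, with "score" (0 to 1); they miss things now and then, are a little off and sometimes report something else, mostly with a low value. They report only what shows in the picture. A call takes as long as a camera call. They do not tell look-alikes from the thing itself.
- manip.masks_of(camera, query): "pixels" (420x560 bool, what is visible of it) and "rect" ([left, top, right, bottom] in pixels, round what is visible of it).
The state is a dict: "time": time; "qpos": joint angles; "joint_vel": joint speeds; "tau": joint torques, N m; "ee_pos": TCP position; "eef_rot": TCP orientation; "contact_force": force on the tool from outside, world axes, zero at the start; "moment": the same for the moment, N m; "gripper_width": opening from 0.0 (shut) to 1.0 (fully open); "grasp_force": force on a finger pad.
Only numpy, scipy, OpenCV 4.12 (cv2) and the standard library are available. Lean on these libraries where they do the work, as an engineer would, in place of code of your own. Each camera call takes 0.05 s, during which the arm holds its last target. There are 200 camera calls.

## Working session

There is one attempt and no reset: what is moved stays moved. The work goes in short steps, Python scripts to look and compute and a tool call to move; the robot and the scene stay as the last step left them, time stands still between calls to the robot, and variables do not carry over. Pictures are saved under pics/ and viewed, at most 10 in all, crops included, and the job is handed in when it is done.

Besides the shell and the picture viewer there is one more tool, called after ">>>" by a JSON object that holds its "name" and its "arguments", one argument or row to a line. drive_tool: Moves the arm, as the interface text tells. Shifts and turns lie within -1 to 1; 1 stands for 0.15 m of shift or 0.5 rad of turn. Its arguments: {"type":"object","properties":{"targets":{"type":"array"}},"required":["targets"]}

```bash
mkdir -p pics
cat > h.py <<'E'
import numpy as np, cv2
from rig import manip
def cam(n):
    p=manip.camera_params(n); f=210/np.tan(np.radians(p['vfov'])/2)
    return f,p['cx'],p['cy'],np.array(p['R']),np.array(p['t'])
def cloud(n,d):
    f,cx,cy,R,t=cam(n); v,u=np.mgrid[:420,:560]
    c=np.stack([(u-cx)/f*d,(v-cy)/f*d,d],-1)
    w=(c-t)@R; w[d==0]=np.nan
    return w
def grab(n,save=None):
    im,d=manip.grab_frame(n)
    if save: cv2.imwrite('pics/'+save,im[:,:,::-1])
    return im,cloud(n,d)
E
python3 - <<'E'
from h import *
for n in('side','top'):
    im,w=grab(n,n+'1.png'); np.savez(n+'1.npz',im=im,w=w)
    print(manip.camera_params(n))
print(manip.get_obs(),manip.tip_extent)
E
```

```text
{'vfov': 46.7358080133544, 'cx': 281.73456103234946, 'cy': 211.62526739225768, 'R': array([[-0.21099585, -0.97736439,  0.01547924],
       [-0.56512836,  0.10904978, -0.81776408],
       [ 0.79756548, -0.18129258, -0.57534538]]), 't': array([0.05173224, 0.3786918 , 1.51747061])}
{'vfov': 55.14923170811619, 'cx': 272.5393058186413, 'cy': 213.20769747853114, 'R': array([[-0.01696323, -0.99980044, -0.01055122],
       [-0.98387599,  0.01857032, -0.1778853 ],
       [ 0.17804574,  0.00736358, -0.98399466]]), 't': array([-0.0505025 ,  0.5591118 ,  1.24633003])}
{'time': 0.1, 'qpos': array([ 1.14652877e+00,  3.07487331e-01,  1.50756389e+00,  1.57551050e-05,
        1.32838942e+00, -7.35286376e-02]), 'joint_vel': array([-0.0008937 , -0.00146265, -0.00494546,  0.00062592,  0.00012697,
       -0.00027543]), 'tau': array([-2.18378209e-04, -4.58531427e+01, -2.52610588e+01, -9.15617875e-05,
        5.65257607e-03, -1.84018415e-05]), 'ee_pos': array([0.19735371, 0.53943869, 0.25247136]), 'eef_rot': array([[-9.39117719e-01,  3.43594689e-01, -7.74667705e-04],
       [ 3.43595530e-01,  9.39116232e-01, -1.67784740e-03],
       [ 1.51003560e-04, -1.84186858e-03, -9.99998292e-01]]), 'contact_force': array([-0.49985539,  0.59781161,  0.72600586]), 'moment': array([ 0.01256383, -0.02982701, -0.01789849]), 'grasp_force': 0.0, 'gripper_width': 1.001810021675495} 0.022
```

View pics/top1.png

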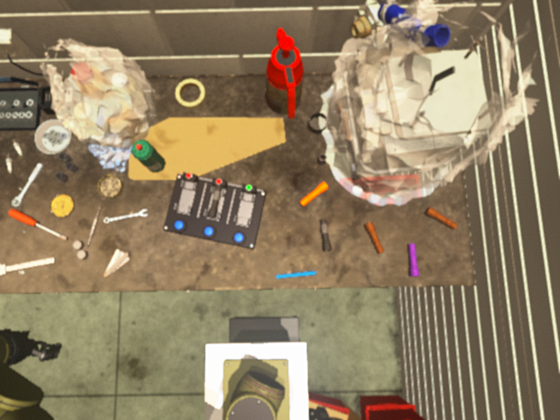

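View pics/side1.png

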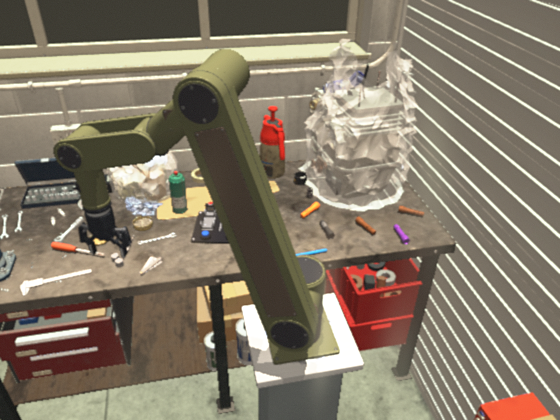

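The top view shows the green lamp at about (249,188), which makes the right bay (button at 239,238) the target. The black torch is at (325,236), the middle bay holds the parked torch, and the marker is at (296,274). Next I'll measure these.

Run:
```python
from h import *
z=np.load('top1.npz'); im,w=z['im'],z['w']
cv2.imwrite('pics/crop1.png',cv2.resize(im[165:290,155:355,::-1],None,fx=4,fy=4,interpolation=cv2.INTER_CUBIC))
manip.grab_frame('top')
for q in('torch_mid','dock','green_lamp','red_lamp_1','button_3_top','marker'):
    for m in manip.masks_of('top',q)[:4]:
        p=w[m['pixels']]; p=p[~np.isnan(p[:,0])]
        v,u=np.nonzero(m['pixels'])
        print(q,round(m['score'],2),np.round(m['rect']),len(p),np.round(np.median(p,0),4),np.round(np.percentile(p[:,2],[5,95]),3))
hsv=cv2.cvtColor(im,cv2.COLOR_RGB2HSV)
reg=np.zeros(im.shape[:2],bool); reg[165:255,160:275]=1
b=reg&(abs(hsv[...,0].astype(int)-108)<12)&(hsv[...,1]>150)&(hsv[...,2]>80)
g=reg&(abs(hsv[...,0].astype(int)-60)<15)&(hsv[...,1]>120)&(hsv[...,2]>100)
r=reg&((hsv[...,0]<8)|(hsv[...,0]>172))&(hsv[...,1]>150)&(hsv[...,2]>100)
for nm,k in(('b',b),('g',g),('r',r)):
    n,l,s,c=cv2.connectedComponentsWithStats(k.astype(np.uint8))
    for i in range(1,n):
        if s[i,4]>4: print(nm,s[i],c[i].round(1),np.round(np.nanmean(w[l==i],0),4))
# dark torch pixels
bb=np.zeros_like(reg); bb[210:260,305:350]=1
h=bb&(w[...,2]>0.006)
n,l,s,c=cv2.connectedComponentsWithStats(h.astype(np.uint8)); 
for i in range(1,n):
    if s[i,4]>20:
        p=w[l==i]; q=p[:,:2]; m=q.mean(0); U,S,V=np.linalg.svd(q-m); a=(q-m)@V[0]
        print('torch',s[i],m,V[0],a.min(),a.max(),p[:,2].max(),np.nanmedian(p[:,2]))
        e=(q-m)@V[1]
        for lo in np.arange(-.06,.06,.015):
            k=(a>lo)&(a<lo+.015)
            if k.any(): print(round(lo,3),np.round(np.ptp(e[k]),4),p[k,2].max().round(4),((e[k].min()+e[k].max())/2).round(4))
```

```text
torch_mid 0.82 [408. 240. 419. 281.] 232 [ 0.3984 -0.5077  0.0213] [0.012 0.029]
torch_mid 0.79 [427. 206. 454. 230.] 223 [ 0.5381 -0.6105  0.0208] [0.01  0.028]
torch_mid 0.72 [364. 224. 381. 254.] 184 [ 0.4755 -0.3889  0.0214] [0.015 0.027]
torch_mid 0.67 [318. 222. 333. 255.] 224 [ 0.4829 -0.2289  0.0213] [0.013 0.027]
dock 0.91 [164. 171. 265. 252.] 4094 [0.5532 0.1353 0.0129] [0.006 0.031]
dock 0.5 [105. 211. 147. 228.] 132 [0.566  0.4101 0.0031] [-0.003  0.008]
green_lamp 0.55 [235. 187. 257. 226.] 581 [0.5915 0.0276 0.0232] [0.013 0.06 ]
red_lamp_1 0.92 [173. 174. 198. 213.] 598 [0.6387 0.2228 0.0227] [0.013 0.06 ]
red_lamp_1 0.65 [202. 177. 229. 221.] 351 [0.6254 0.1173 0.03  ] [0.014 0.063]
button_3_top 0.63 [237. 233. 241. 242.] 56 [0.4845 0.0525 0.034 ] [0.031 0.038]
marker 0.71 [277. 271. 317. 278.] 155 [ 0.3618 -0.1325  0.0118] [0.005 0.016]
marker 0.44 [317. 151. 330. 162.] 71 [ 0.7422 -0.228   0.0264] [0.    0.045]
b [175 221   8   8  59] [178.5 224.6] [0.5294 0.2466 0.0332]
b [204 227   9   9  57] [208.  230.6] [0.5078 0.1501 0.0326]
b [235 233   8   9  44] [238.  236.6] [0.4863 0.0526 0.0331]
g [246 184   5   6  23] [248.4 186.7] [0.6462 0.0164 0.0555]
r [186 173   5   5  18] [187.7 175.1] [0.6867 0.2129 0.0643]
r [216 179   5   5  21] [218. 181.] [0.6649 0.1142 0.0642]
torch [320 219  12  33 226] [ 0.48585196 -0.22942598] [-0.99560573 -0.09364418] -0.05685685444117723 0.04852478795314282 0.031472797661602235 0.02126439577989037
-0.06 0.0179 0.0225 -0.0001
-0.045 0.0202 0.0248 -0.0004
-0.03 0.0209 0.0262 -0.0011
-0.015 0.0183 0.027 0.0001
0.0 0.0241 0.0264 -0.0024
0.015 0.0258 0.0289 -0.0002
0.03 0.0251 0.0315 0.0002
0.045 0.0266 0.0314 -0.0011
```

View pics/crop1.png

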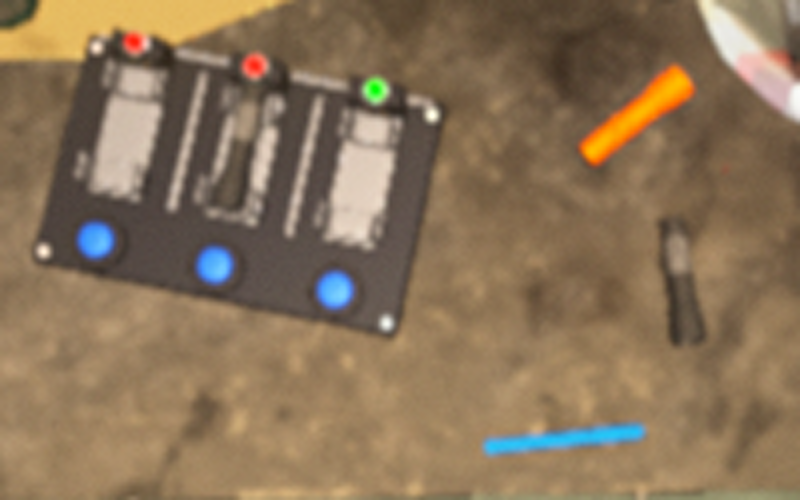

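The crop confirms the layout: the right bay is green-lit and empty, and the middle one is occupied. The torch's wide head faces the robot (about 326,250) and its tail faces the back (about 323,220). I'll fit the dock pose from the lamps and buttons, then plan the moves.

```bash
cat >> h.py <<'E'
from scipy.spatial.transform import Rotation as Ro
def ray(n,uv,z):
    f,cx,cy,R,t=cam(n); o=-R.T@t; d=R.T@np.array([(uv[0]-cx)/f,(uv[1]-cy)/f,1]); return o+d*(z-o[2])/d[2]
def down(yaw):  # tool-down pose; yaw = heading of the torch (head->tail); tool y at yaw+90deg
    c,s=np.cos(yaw),np.sin(yaw); return np.array([[-c,-s,0],[-s,c,0],[0,0,-1.]])
def plan(P0,R0,P,R):
    s=R0.T@(np.array(P)-P0)/.15; r=Ro.from_matrix(R0.T@R).as_rotvec()/.5
    return np.round(np.r_[s,r],3)
E
python3 - <<'E'
from h import *
A=[];B=[]
for uv,l in(((178.5,224.6),200),((208,230.6),100),((238,236.6),0)): A.append([-.162,l/1e3]);B.append(ray('top',uv,.033)[:2])
for uv,l in(((248.4,186.7),0),((187.7,175.1),200),((218,181),100)): A.append([0,l/1e3]);B.append(ray('top',uv,.065)[:2])
A=np.array(A);B=np.array(B);a=A.mean(0);b=B.mean(0)
H=(A-a).T@(B-b);th=np.arctan2(H[0,1]-H[1,0],H[0,0]+H[1,1])
R=np.array([[np.cos(th),-np.sin(th)],[np.sin(th),np.cos(th)]]);t=b-R@a
print('yaw',th,np.degrees(th),'lamp',t,'res',((A@R.T+t)-B).round(4).tolist())
print('mid docked',R@[-.062,0]+t,'button',R@[-.162,0]+t, 'bay x',R[:,0])
o=manip.get_obs(); print(o['time'],Ro.from_matrix(o['eef_rot'].T@down(.094)).as_rotvec())
# marker extents, obstacle tops near path
w=np.load('top1.npz')['w']; m=(w[...,2]>.04)&(w[...,0]>.25)&(w[...,0]<.75)&(abs(w[...,1])<.45)&(w[...,0]<.6)
p=w[m]; print(len(p), p[:,2].max() if len(p) else 0)
P0,R0=np.array([.198,.54,.253]),o['eef_rot']
for P in([.32,.42,.24],[.42,.28,.24],[.5,.13,.24],[.5,-.02,.22],[.49,-.17,.2],[.49,-.229,.12]):
    R1=down(.094) if P[1]<.2 else R0
    print(P,plan(P0,R0,P,R1)); P0,R0=np.array(P),R1
E
```

```text
yaw -0.21884734795517888 -12.539029395462737 lamp [0.64370566 0.0167796 ] res [[-0.0003, 0.0006], [-0.0005, -0.0005], [-0.0008, -0.0007], [-0.0, 0.001], [0.0008, -0.0008], [0.0008, 0.0003]]
mid docked [0.58318446 0.03024009] button [0.48556963 0.05195055] bay x [ 0.97614834 -0.21710461]
0.45 [-1.47870109e-04 -1.87973199e-05 -4.44760130e-01]
717 0.5645290241293913
[0.32, 0.42, 0.24] [-1.039 -0.472  0.087  0.     0.     0.   ]
[0.42, 0.28, 0.24] [-0.947 -0.647  0.     0.     0.     0.   ]
[0.5, 0.13, 0.24] [-0.844 -0.756  0.    -0.    -0.    -0.89 ]
[0.5, -0.02, 0.22] [ 0.094 -0.996  0.133  0.     0.     0.   ]
[0.49, -0.17, 0.2] [ 0.16  -0.989  0.133  0.     0.     0.   ]
[0.49, -0.229, 0.12] [ 0.037 -0.392  0.533  0.     0.     0.   ]
```

>>> {"name": "drive_tool", "arguments": {
  "targets": [-1,-0.45,0.08,0,0,0,0,-1,-0.45,0.08,0,0,0,0,-1,-0.45,0.08,0,0,0,0,-1,-0.45,0.08,0,0,0,0]
}}

```text
time: 0.85
ee_pos: [0.3177, 0.4219, 0.241]
eef_rot: [[-0.938, 0.347, 0.001], [0.347, 0.938, -0.002], [-0.002, -0.002, -1.0]]
contact_force: [0.1, 0.3, -0.4]
gripper_width: 1.001
grasp_force: 0.0
```

>>> {"name": "drive_tool", "arguments": {
  "targets": [-0.95,-0.65,0,0,0,0,0,-0.95,-0.65,0,0,0,0,0,-0.95,-0.65,0,0,0,0,0,-0.95,-0.65,0,0,0,0,0]
}}

```text
time: 1.25
ee_pos: [0.4174, 0.282, 0.2415]
eef_rot: [[-0.938, 0.346, 0.001], [0.346, 0.938, -0.001], [-0.001, -0.0, -1.0]]
contact_force: [0.1, 1.0, -0.5]
gripper_width: 1.002
grasp_force: 0.0
```

>>> {"name": "drive_tool", "arguments": {
  "targets": [-0.85,-0.75,0,0,0,-0.89,0,-0.85,-0.75,0,0,0,-0.89,0,-0.85,-0.75,0,0,0,-0.89,0,-0.85,-0.75,0,0,0,-0.89,0,-0.85,-0.75,0,0,0,-0.89,0]
}}

```text
time: 1.75
ee_pos: [0.4992, 0.1318, 0.2416]
eef_rot: [[-0.996, -0.09, 0.002], [-0.09, 0.996, -0.001], [-0.002, -0.001, -1.0]]
contact_force: [-0.2, 0.1, -0.1]
gripper_width: 0.999
grasp_force: 0.0
```

>>> {"name": "drive_tool", "arguments": {
  "targets": [0.1,-1,0.13,0,0,0,0,0.1,-1,0.13,0,0,0,0,0.1,-1,0.13,0,0,0,0,0.1,-1,0.13,0,0,0,0,0.1,-1,0.13,0,0,0,0]
}}

```text
time: 2.25
ee_pos: [0.4957, -0.0158, 0.2217]
eef_rot: [[-0.996, -0.091, -0.0], [-0.091, 0.996, 0.001], [0.0, 0.001, -1.0]]
contact_force: [-1.4, 0.2, 0.4]
gripper_width: 1.001
grasp_force: 0.0
```

>>> {"name": "drive_tool", "arguments": {
  "targets": [0.1,-1,0.3,0,0,0,0,0.1,-1,0.3,0,0,0,0,0.1,-1,0.3,0,0,0,0,0.1,-1,0.3,0,0,0,0,0.1,-1,0.3,0,0,0,0]
}}

```text
time: 2.75
ee_pos: [0.4954, -0.1657, 0.1764]
eef_rot: [[-0.996, -0.093, -0.001], [-0.093, 0.996, 0.001], [0.001, 0.001, -1.0]]
contact_force: [-0.9, 0.5, 0.8]
gripper_width: 1.001
grasp_force: 0.0
```

Run:
```python
from h import *
o=manip.get_obs(); print(o['ee_pos'],plan(o['ee_pos'],o['eef_rot'],[.49,-.229,.08],down(.094)))
```

```text
[ 0.49543763 -0.16573081  0.17636753] [ 0.075 -0.417  0.642  0.003 -0.001 -0.002]
```

>>> {"name": "drive_tool", "arguments": {
  "targets": [0.075,-0.417,0.642,0,0,0,0,0.075,-0.417,0.642,0,0,0,0,0.075,-0.417,0.642,0,0,0,0,0.075,-0.417,0.642,0,0,0,0]
}}

```text
time: 3.15
ee_pos: [0.4891, -0.2278, 0.0791]
eef_rot: [[-0.996, -0.094, -0.003], [-0.094, 0.996, 0.003], [0.003, 0.003, -1.0]]
contact_force: [-0.3, 0.8, 1.4]
gripper_width: 0.999
grasp_force: 0.0
```

>>> {"name": "drive_tool", "arguments": {
  "targets": [0,0,0.2,0,0,0,0,0,0,0.36,0,0,0,0,0,0,0.36,0,0,0,0,0,0,0.36,0,0,0,0]
}}

```text
time: 3.55
ee_pos: [0.4908, -0.2286, 0.028]
eef_rot: [[-0.995, -0.095, 0.001], [-0.095, 0.995, -0.0], [-0.001, -0.0, -1.0]]
contact_force: [-0.0, -0.6, -0.2]
gripper_width: 0.999
grasp_force: 0.0
```

>>> {"name": "drive_tool", "arguments": {
  "targets": [0,0,0.015,0,0,0,0,0,0,0.015,0,0,0,0.4,0,0,0.015,0,0,0,0.7,0,0,0.015,0,0,0,1,0,0,0.015,0,0,0,1,0,0,0.015,0,0,0,1,0,0,0.015,0,0,0,1,0,0,0.015,0,0,0,1]
}}

```text
time: 4.35
ee_pos: [0.4898, -0.23, 0.0248]
eef_rot: [[-0.996, -0.094, 0.0], [-0.094, 0.996, -0.0], [-0.0, -0.0, -1.0]]
contact_force: [-1.2, -0.9, 5.7]
gripper_width: 0.263
grasp_force: 58.8
```

>>> {"name": "drive_tool", "arguments": {
  "targets": [0,0,-0.2,0,0,0,1,0,0,-0.5,0,0,0,1,0,0,-0.7,0,0,0,1,0,0,-0.7,0,0,0,1,0,0,-0.7,0,0,0,1]
}}

```text
time: 4.85
ee_pos: [0.4897, -0.2298, 0.1294]
eef_rot: [[-0.996, -0.094, 0.001], [-0.094, 0.996, -0.0], [-0.001, -0.0, -1.0]]
contact_force: [-0.5, -0.2, -2.4]
gripper_width: 0.262
grasp_force: 59.6
```

Run:
```python
from h import *
im,w=grab('top'); 
cv2.imwrite('pics/g1.png',cv2.resize(im[170:300,230:380,::-1],None,fx=4,fy=4,interpolation=cv2.INTER_CUBIC))
P0,R0=(lambda o:(o['ee_pos'],o['eef_rot']))(manip.get_obs());print(P0,manip.get_obs()['gripper_width'])
a=-.219
for P in([.5,-.09,.15],[.55,.03,.15]):
    R1=down(a); print(P,plan(P0,R0,P,R1)); P0,R0=np.array(P),R1
```

```text
[ 0.48878242 -0.22931287  0.12831159] 0.2632227070648487
[0.5, -0.09, 0.15] [-0.161  0.918 -0.144  0.002 -0.003  0.626]
[0.55, 0.03, 0.15] [-0.152  0.853  0.     0.     0.     0.   ]
```

View pics/g1.png

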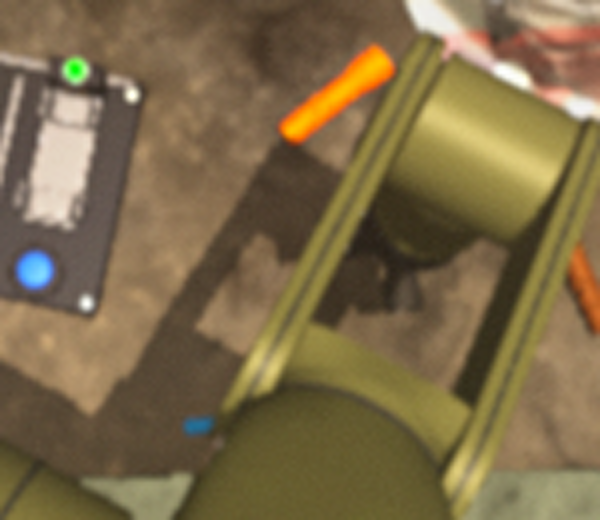

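The top view shows the torch held under the gripper, head visible at about (331,242) in full-frame pixels. It is clear of the bench. Next I'll move above the dock, stopping short of the contact block.

>>> {"name": "drive_tool", "arguments": {
  "targets": [-0.16,0.92,-0.15,0,0,0.626,1,-0.16,0.92,-0.15,0,0,0.626,1,-0.16,0.92,-0.15,0,0,0.626,1,-0.16,0.92,-0.15,0,0,0.626,1]
}}

```text
time: 5.3
ee_pos: [0.499, -0.0846, 0.1502]
eef_rot: [[-0.977, 0.213, -0.004], [0.213, 0.977, 0.004], [0.005, 0.003, -1.0]]
contact_force: [-0.9, -0.9, -1.8]
gripper_width: 0.265
grasp_force: 59.7
```

>>> {"name": "drive_tool", "arguments": {
  "targets": [-0.15,0.85,0,0,0,0,1,-0.15,0.85,0,0,0,0,1,-0.15,0.85,0,0,0,0,1,-0.15,0.85,0,0,0,0,1,-0.15,0.85,0,0,0,0,1]
}}

```text
time: 5.8
ee_pos: [0.5491, 0.0296, 0.1497]
eef_rot: [[-0.977, 0.215, -0.004], [0.215, 0.977, -0.001], [0.004, -0.002, -1.0]]
contact_force: [-1.2, -0.9, -1.8]
gripper_width: 0.265
grasp_force: 59.8
```

Run:
```python
from h import *
im,w=grab('top'); im2,w2=grab('side')
a=np.array([np.cos(-.219),np.sin(-.219)]); n=np.array([-a[1],a[0]])
o=manip.get_obs(); P0,R0=o['ee_pos'],o['eef_rot']; print(P0,o['gripper_width'],R0[:2,0])
for nm,ww,ii in(('top',w,im),('side',w2,im2)):
    d=ww[...,:2]-P0[:2]; x=d@a; y=d@n
    k=(abs(x)<.08)&(abs(y)<.018)&(ww[...,2]>.105)&(ww[...,2]<.16)
    p=ww[k]
    if len(p)>5:
        print(nm,len(p),np.percentile(x[k],[0,2,10,50,90,98,100]).round(4))
        for lo in np.arange(-.07,.07,.01):
            j=k&(x>lo)&(x<lo+.01)
            if j.sum(): print(lo.round(2),j.sum(),y[j].min().round(4),y[j].max().round(4),np.median(y[j]).round(4),ww[j][:,2].max().round(4))
c=cv2.resize(im2[150:300,170:370,::-1],None,fx=4,fy=4,interpolation=cv2.INTER_CUBIC); cv2.imwrite('pics/s2.png',c)
# target: 4 mm short of docked, at z .10
m=np.array([.5832,.0302])-.004*a
print(m,plan(P0,R0,[*m,.10],down(-.219)))
```

```text
[0.54892392 0.0284721  0.15031581] 0.26318840676677724 [-0.97607454  0.21741163]
top 82 [-0.0531 -0.0527 -0.0516 -0.0393 -0.0235 -0.0198 -0.0188]
-0.06 15 -0.0044 0.0144 0.0042 0.1556
-0.05 23 -0.0063 0.0153 0.0029 0.1561
-0.04 23 -0.0047 0.016 0.0046 0.1572
-0.03 19 -0.0015 0.0142 0.0053 0.1531
-0.02 2 0.0001 0.0032 0.0016 0.1482
side 19 [-0.036  -0.028  -0.0126 -0.0032  0.0356  0.0449  0.0477]
-0.04 1 -0.0153 -0.0153 -0.0153 0.1392
-0.02 4 -0.0144 -0.0142 -0.0144 0.1591
-0.01 6 -0.018 -0.0141 -0.0159 0.1515
0.0 2 -0.0099 -0.0098 -0.0099 0.1434
0.01 1 -0.0095 -0.0095 -0.0095 0.1429
0.02 2 -0.0091 -0.0088 -0.009 0.1422
0.03 2 -0.0086 -0.0084 -0.0085 0.144
0.04 1 -0.0081 -0.0081 -0.0081 0.1435
[0.57929554 0.03106901] [-0.195  0.061  0.335 -0.003 -0.007 -0.   ]
```

View pics/s2.png

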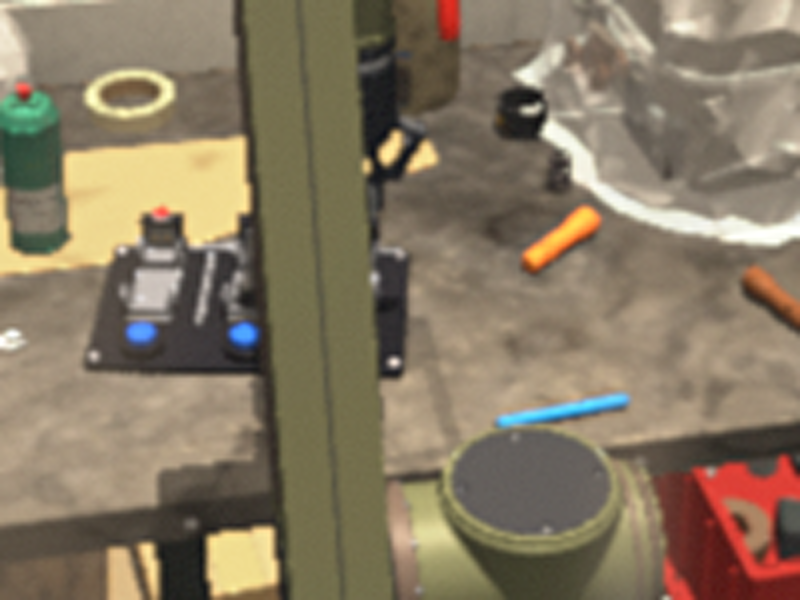

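The side view is mostly blocked by the arm. It does show the bystanders undisturbed and the gripper above the right bay. The top cloud puts the head end 53 mm ahead of the TCP, so the grip is at mid-length.

>>> {"name": "drive_tool", "arguments": {
  "targets": [-0.195,0.06,0.335,0,0,0,1,-0.195,0.06,0.335,0,0,0,1,-0.195,0.06,0.335,0,0,0,1,-0.195,0.06,0.335,0,0,0,1]
}}

```text
time: 6.3
ee_pos: [0.5798, 0.031, 0.1016]
eef_rot: [[-0.976, 0.218, -0.002], [0.218, 0.976, -0.0], [0.002, -0.0, -1.0]]
contact_force: [-0.1, -0.5, -1.7]
gripper_width: 0.263
grasp_force: 59.8
```

Run:
```python
from h import *
grab('top'); im,w=grab('top')
a=np.array([np.cos(-.219),np.sin(-.219)]); n=np.array([-a[1],a[0]]); L=np.array([.6437,.0168])
o=manip.get_obs(); P0,R0=o['ee_pos'],o['eef_rot']; print(P0,(P0[:2]-L)@a,(P0[:2]-L)@n,R0[:2,0])
d=w[...,:2]-L; x=d@a; y=d@n
k=(x>-.13)&(x<-.005)&(abs(y)<.03)&(w[...,2]>.068)&(w[...,2]<.12)
for lo in np.arange(-.13,0,.008):
    j=k&(x>=lo)&(x<lo+.008)
    if j.sum(): print(lo.round(3),j.sum(),y[j].min().round(4),y[j].max().round(4),np.median(y[j]).round(4),w[j][:,2].max().round(4),x[j].min().round(4),x[j].max().round(4))
cv2.imwrite('pics/t3.png',cv2.resize(im[160:260,180:300,::-1],None,fx=5,fy=5,interpolation=cv2.INTER_CUBIC))
```

```text
[0.58054117 0.03133041 0.10270718] -0.06480707655002035 0.00046186932735615104 [-0.97600458  0.21774732]
-0.122 16 -0.0051 0.0145 0.0047 0.1104 -0.1186 -0.1142
-0.114 18 -0.0048 0.0153 0.0049 0.1109 -0.114 -0.106
-0.106 16 -0.0053 0.0151 0.0032 0.1093 -0.1057 -0.0982
-0.098 13 -0.004 0.0125 0.003 0.1076 -0.0968 -0.09
-0.09 12 -0.0028 0.0107 0.0048 0.1049 -0.0898 -0.0822
-0.082 1 -0.0008 -0.0008 -0.0008 0.1001 -0.0814 -0.0814
```

View pics/t3.png

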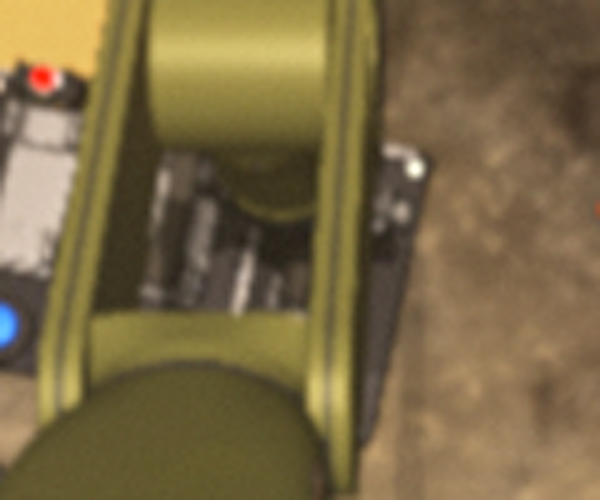

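The view shows the torch over the right cradle, with its right side hidden by the forearm. The visible left edge puts its axis within about 1.5 mm of the bay's, and the tail gap is about 4 mm. Lowering now.

>>> {"name": "drive_tool", "arguments": {
  "targets": [0,-0.007,0.15,0,0,0,1,0,-0.007,0.25,0,0,0,1,0,-0.007,0.3,0,0,0,1,0,-0.007,0.3,0,0,0,1]
}}

```text
time: 6.8
ee_pos: [0.5798, 0.0308, 0.0566]
eef_rot: [[-0.976, 0.217, -0.001], [0.217, 0.976, 0.0], [0.001, -0.0, -1.0]]
contact_force: [0.6, 0.9, -1.6]
gripper_width: 0.262
grasp_force: 59.8
```

>>> {"name": "drive_tool", "arguments": {
  "targets": [0,0,0.02,0,0,0,1,0,0,0.04,0,0,0,1,0,0,0.04,0,0,0,1,0,0,0.04,0,0,0,1]
}}

```text
time: 7.2
ee_pos: [0.5813, 0.0309, 0.0512]
eef_rot: [[-0.976, 0.217, 0.002], [0.217, 0.976, -0.0], [-0.002, 0.0, -1.0]]
contact_force: [0.4, 0.3, 1.4]
gripper_width: 0.261
grasp_force: 60.1
```

>>> {"name": "drive_tool", "arguments": {
  "targets": [-0.015,0,0,0,0,0,1,-0.025,0,0,0,0,0,1,-0.025,0,0,0,0,0,1,-0.025,0,0,0,0,0,1]
}}

```text
time: 7.6
ee_pos: [0.5826, 0.0304, 0.0508]
eef_rot: [[-0.976, 0.217, -0.003], [0.217, 0.976, 0.001], [0.003, -0.0, -1.0]]
contact_force: [-4.7, 1.2, 6.3]
gripper_width: 0.263
grasp_force: 60.6
```

>>> {"name": "drive_tool", "arguments": {
  "targets": [-0.01,0,0,0,0,0,1,-0.01,0,0,0,0,0,1,-0.01,0,0,0,0,0,1]
}}

```text
time: 7.9
ee_pos: [0.5827, 0.0304, 0.0508]
eef_rot: [[-0.976, 0.217, -0.005], [0.217, 0.976, 0.001], [0.006, -0.0, -1.0]]
contact_force: [-7.1, 1.2, 8.7]
gripper_width: 0.26
grasp_force: 60.8
```

The arm stopped with x at the expected docked position and a 7 N reaction, so the tail is seated. Release and lift.

>>> {"name": "drive_tool", "arguments": {
  "targets": [0,0,0,0,0,0,0.5,0,0,0,0,0,0,0.5,0,0,0,0,0,0,0.5,0,0,0,0,0,0,0.5,0,0,0,0,0,0,0.5]
}}

```text
time: 8.4
ee_pos: [0.5859, 0.0296, 0.0504]
eef_rot: [[-0.976, 0.217, 0.0], [0.217, 0.976, -0.0], [-0.0, -0.0, -1.0]]
contact_force: [-0.1, -0.4, 0.5]
gripper_width: 0.5
grasp_force: 0.0
```

>>> {"name": "drive_tool", "arguments": {
  "targets": [0,0,-0.1,0,0,0,0.5,0,0,-0.3,0,0,0,0.5,0,0,-0.6,0,0,0,0.5,0,0,-0.6,0,0,0,0.5,0,0,-0.6,0,0,0,0.5]
}}

```text
time: 8.9
ee_pos: [0.5867, 0.0297, 0.142]
eef_rot: [[-0.976, 0.217, 0.004], [0.217, 0.976, -0.0], [-0.004, 0.001, -1.0]]
contact_force: [0.4, -0.9, -0.0]
gripper_width: 0.501
grasp_force: 0.0
```

>>> {"name": "drive_tool", "arguments": {
  "targets": [0.67,0,-0.1,0,0,0,1,0.67,0,-0.1,0,0,0,1,0.67,0,-0.1,0,0,0,1,0.67,0,-0.1,0,0,0,1,0.67,0,-0.1,0,0,0,1]
}}

```text
time: 9.4
ee_pos: [0.4885, 0.0514, 0.1551]
eef_rot: [[-0.976, 0.217, 0.001], [0.217, 0.976, -0.0], [-0.001, 0.0, -1.0]]
contact_force: [-0.1, 0.3, 0.7]
gripper_width: 0.004
grasp_force: 0.0
```

Run:
```python
from h import *
grab('top'); im,w=grab('top')
a=np.array([np.cos(-.219),np.sin(-.219)]); n=np.array([-a[1],a[0]]); L=np.array([.6437,.0168])
o=manip.get_obs(); P0,R0=o['ee_pos'],o['eef_rot']; print(P0,(P0[:2]-L)@a,(P0[:2]-L)@n,o['gripper_width'],o['contact_force'])
d=w[...,:2]-L; x=d@a; y=d@n
k=(x>-.135)&(x<-.005)&(abs(y)<.03)&(w[...,2]>.043)&(w[...,2]<.06)
for lo in np.arange(-.135,0,.008):
    j=k&(x>=lo)&(x<lo+.008)
    if j.sum(): print(lo.round(3),j.sum(),y[j].min().round(4),y[j].max().round(4),np.median(y[j]).round(4),w[j][:,2].max().round(4),x[j].min().round(4),x[j].max().round(4))
B=[.4856,.05195]; print(plan(P0,R0,[*B,.07],down(-.219)))
cv2.imwrite('pics/t4.png',cv2.resize(im[150:270,160:300,::-1],None,fx=5,fy=5,interpolation=cv2.INTER_CUBIC))
```

```text
[0.4891261  0.05133508 0.15517205] -0.1583848015844776 0.0001284804380517271 -0.0016657356224891277 [-0.85706581 -0.51050329  0.28085355]
-0.119 3 -0.0267 -0.0233 -0.0258 0.0458 -0.1161 -0.1123
-0.111 1 -0.0251 -0.0251 -0.0251 0.0438 -0.109 -0.109
-0.103 1 -0.0269 -0.0269 -0.0269 0.0444 -0.1021 -0.1021
-0.063 1 -0.0071 -0.0071 -0.0071 0.0458 -0.056 -0.056
-0.055 3 -0.0086 -0.0058 -0.0066 0.0471 -0.053 -0.0484
-0.047 7 -0.008 -0.0009 -0.0047 0.0523 -0.0464 -0.0395
-0.039 8 -0.0065 0.0013 -0.0027 0.0489 -0.0386 -0.0313
-0.031 11 -0.0246 0.0027 -0.0036 0.0511 -0.0306 -0.0233
-0.023 11 -0.023 0.0082 -0.0027 0.0556 -0.0225 -0.0153
-0.015 26 -0.0239 0.0123 -0.0047 0.0588 -0.0145 -0.007
-0.007 1 -0.0139 -0.0139 -0.0139 0.0582 -0.0066 -0.0066
[ 0.024 -0.001  0.568  0.     0.002 -0.   ]
```

View pics/t4.png

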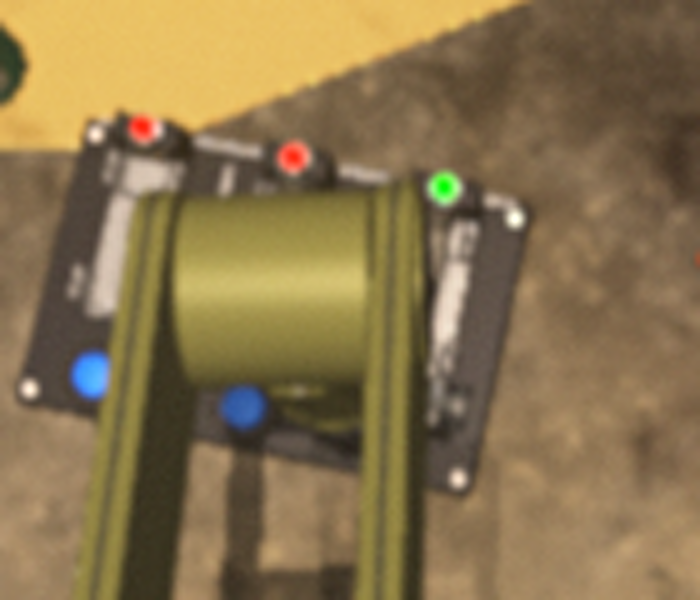

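The green bay is partly hidden by the arm, but the torch's tail side shows at the contact block, centred on the axis. I'll press the button now and check everything on retreat.

>>> {"name": "drive_tool", "arguments": {
  "targets": [0.025,0,0.3,0,0,0,1,0.025,0,0.55,0,0,0,1,0.025,0,0.57,0,0,0,1,0.025,0,0.57,0,0,0,1]
}}

```text
time: 9.9
ee_pos: [0.4841, 0.0521, 0.0692]
eef_rot: [[-0.976, 0.217, -0.003], [0.217, 0.976, -0.0], [0.002, -0.001, -1.0]]
contact_force: [-0.8, 0.7, -0.2]
gripper_width: -0.002
grasp_force: 0.0
```

>>> {"name": "drive_tool", "arguments": {
  "targets": [0,0,0.06,0,0,0,1,0,0,0.11,0,0,0,1,0,0,0.14,0,0,0,1,0,0,0.14,0,0,0,1]
}}

```text
time: 10.3
ee_pos: [0.4859, 0.0523, 0.0502]
eef_rot: [[-0.976, 0.217, 0.004], [0.217, 0.976, -0.0], [-0.004, 0.001, -1.0]]
contact_force: [1.1, -0.7, 4.0]
gripper_width: -0.001
grasp_force: 2.4
```

>>> {"name": "drive_tool", "arguments": {
  "targets": [0,0,0.02,0,0,0,1,0,0,0.03,0,0,0,1,0,0,0.03,0,0,0,1,0,0,0.03,0,0,0,1]
}}

```text
time: 10.7
ee_pos: [0.486, 0.0524, 0.0494]
eef_rot: [[-0.976, 0.217, 0.007], [0.217, 0.976, -0.0], [-0.007, 0.001, -1.0]]
contact_force: [-7.7, -0.8, 41.7]
gripper_width: -0.0
grasp_force: 20.8
```

>>> {"name": "drive_tool", "arguments": {
  "targets": [0,0,-0.1,0,0,0,1,0,0,-0.4,0,0,0,1,0,0,-0.7,0,0,0,1,0,0,-0.9,0,0,0,1,0,0,-0.9,0,0,0,1]
}}

```text
time: 11.2
ee_pos: [0.4872, 0.0525, 0.1845]
eef_rot: [[-0.976, 0.217, 0.011], [0.217, 0.976, 0.0], [-0.011, 0.003, -1.0]]
contact_force: [1.3, -0.2, -0.3]
gripper_width: -0.001
grasp_force: 0.0
```

>>> {"name": "drive_tool", "arguments": {
  "targets": [0.2,-1,0,0,0,0,1,0.2,-1,0,0,0,0,1,0.2,-1,0,0,0,0,1,0.2,-1,0,0,0,0,1]
}}

```text
time: 11.6
ee_pos: [0.4188, -0.0913, 0.1786]
eef_rot: [[-0.975, 0.222, -0.003], [0.222, 0.975, -0.001], [0.003, -0.002, -1.0]]
contact_force: [0.0, -0.2, -0.2]
gripper_width: -0.0
grasp_force: 0.0
```

>>> {"name": "drive_tool", "arguments": {
  "targets": [-0.2,-1,0,0,0,0,1,-0.2,-1,0,0,0,0,1,-0.2,-1,0,0,0,0,1,-0.2,-1,0,0,0,0,1,-0.2,-1,0,0,0,0,1]
}}

```text
time: 12.1
ee_pos: [0.4186, -0.2411, 0.1786]
eef_rot: [[-0.976, 0.22, -0.001], [0.22, 0.976, 0.001], [0.001, 0.001, -1.0]]
contact_force: [-0.5, 0.6, -0.6]
gripper_width: -0.001
grasp_force: 0.0
```

Run:
```python
from h import *
grab('top'); im,w=grab('top')
a=np.array([np.cos(-.219),np.sin(-.219)]); n=np.array([-a[1],a[0]]); L=np.array([.6437,.0168])
d=w[...,:2]-L; x=d@a; y=d@n
k=(x>-.135)&(x<-.005)&(abs(y)<.03)&(w[...,2]>.0435)&(w[...,2]<.056)
for lo in np.arange(-.135,0,.008):
    j=k&(x>=lo)&(x<lo+.008)
    if j.sum(): print(lo.round(3),j.sum(),y[j].min().round(4),y[j].max().round(4),np.median(y[j]).round(4),w[j][:,2].max().round(4),x[j].min().round(4),x[j].max().round(4))
for l in(0,.1,.2):
    j=(np.hypot(x+.162,y-l)<.009); print('button',l,np.nanmedian(w[j][:,2]))
cv2.imwrite('pics/t5.png',cv2.resize(im[150:290,160:360,::-1],None,fx=4,fy=4,interpolation=cv2.INTER_CUBIC))
```

```text
-0.119 14 -0.0259 0.0234 0.0014 0.0535 -0.1156 -0.111
-0.111 20 -0.0118 0.0219 -0.0005 0.053 -0.1108 -0.1035
-0.103 20 -0.0273 0.0132 -0.0008 0.0548 -0.1027 -0.0956
-0.095 13 -0.0089 0.0111 0.0008 0.0536 -0.0937 -0.0877
-0.087 12 -0.0074 0.0095 0.0012 0.0536 -0.0868 -0.0791
-0.079 11 -0.0081 0.0084 0.0011 0.05 -0.0783 -0.0715
-0.071 14 -0.0098 0.0107 0.0002 0.0517 -0.0706 -0.0632
-0.063 14 -0.0083 0.0096 0.002 0.0504 -0.0621 -0.0551
-0.055 13 -0.0089 0.0078 -0.0003 0.0523 -0.0544 -0.0472
-0.047 13 -0.0069 0.0093 0.0017 0.0513 -0.0466 -0.0392
-0.039 14 -0.006 0.0216 0.0028 0.05 -0.0377 -0.0313
-0.031 14 -0.0071 0.0097 -0.0007 0.0537 -0.031 -0.0232
-0.023 11 -0.0231 0.0073 0.0006 0.0529 -0.0224 -0.0163
-0.015 22 -0.0239 0.0189 0.0002 0.056 -0.0148 -0.0074
-0.007 2 -0.0103 0.0063 -0.002 0.0547 -0.0064 -0.0064
button 0 0.03466174120996886
button 0.1 0.03429176092734644
button 0.2 0.03432860986076768
```

View pics/t5.png

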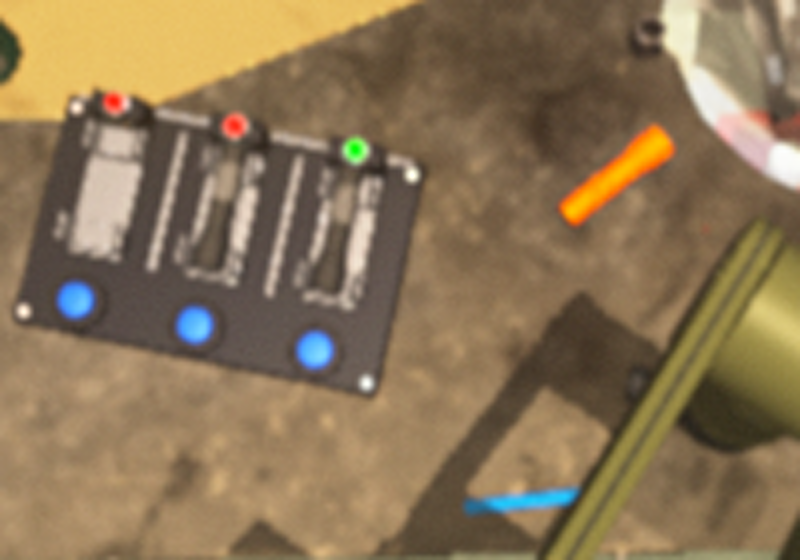

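The torch lies in the right bay exactly like the parked one, centred to about 1 mm with its head end at x ≈ -0.115. All the buttons are up and the bystanders are unmoved. Handing in.

```bash
python3 -c "
from rig import manip
print(manip.close_job())"
```

```text
the job is handed in; nothing more can be done
None
```

The torch is seated in the green-lamp (right) bay with its tail against the contact block, that bay's button was pressed to its stop and is up again, and the job is handed in; no verdict was returned, and the press peaked at about 42 N on the wrist, through the fingertips.

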